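# Count to the third gap of the stone rack and push the oilstone home

### The arm

A 6-joint arm with a two-finger parallel gripper is mounted at the origin on the work surface. World frame = base frame: x ahead of the robot, y to its left, z up, the work surface at z = 0. Lengths are in m, angles in rad, forces in N, time in s.
With the tool pointing down it reaches from about 0.25 to 0.775 m from the base axis. Payload 8.9 kg.
Tool frame: the origin (TCP) lies midway between the tips of the shut fingers; the grasp point (between the pads) lies 19 mm behind it; z points along the fingers, y is the line along which they close (so a half turn about z gives the same grasp; the last joint's range is limited). The gripper opens to 85 mm and grips with 20 to 120 N. Pads are 22 mm wide; open, the fingers measure 114 mm over their backs; the gripper's body (76 mm by 85 mm) begins 54 mm behind the grasp point. The pads swing forward as they close: fully open they stand 13 mm farther back than shut.
Start: joints at [1.191, 0.291, -0.153, 1.127, 0, 1.431], TCP at [0.125, 0.51, 0.231] pointing down, gripper open.
Joint ranges: [-2.52, 2.52], [-0.91, 1.74], [-1.3, 1.37], [-1.96, 2.02], [-1.52, 1.47], [-3.14, 3.14]. Speed limits (rad/s): [2.22, 2.22, 2.79, 3.14, 3.14, 3.14].

### API

Orientations are given as a unit quaternion [w, x, y, z].
In Python, from plant import r, grab_frame, camera_model, hand_in gives the robot as it stands.
- The arm moves only by the tool shift_gripper, called as name([rows], argument=value, ...), one row to a line, values as JSON. Schema: {"type":"object","properties":{"deltas":{"type":"array","items":{"type":"object","properties":{"sx":{"type":"number"},"sy":{"type":"number"},"sz":{"type":"number"},"spin":{"type":"number"},"finger_gap":{"type":"number"}},"additionalProperties":false,"required":["finger_gap"]},"minItems":1,"maxItems":8},"only":{"type":"string"},"quiet":{"type":"boolean"},"lines":{"type":"string"}},"required":["deltas"],"additionalProperties":false}. deltas is a list of rows, 1 to 8 of them, each an object with the fields sx, sy, sz (the shift in m), spin (a turn about the tool's z in rad), finger_gap (the finger opening in m); a field left out counts as zero (the opening has to be given); each row is the pose to reach, as a shift and turn from the pose commanded when the call began, along the tool's axes at that moment; what a row does not reach only later rows make up. A row lasts 1/8 s, in which the tool goes at most 0.0625 m and 0.188 rad, less where a joint would pass 70% of its speed; a pose out of reach is approached as far as the arm can. The fingers move at their own pace and stop on an object; the grip force is fixed at half the most. Time passes only in rows, so rows that do not move let the fingers close. The tool returns the time, the measured TCP pose, the force, the opening and the grip force at its end. only (a regular expression) keeps the lines of the reply that match it, lines (a string "A,B") keeps lines A to B, and quiet returns only ok. Input that does not fit is refused with a message, and nothing moves.
- r.sense(): the state, without advancing time (a new reading comes with each control period).
- grab_frame(name): name is "scene" or "top" or "wrist"; returns the picture (420x560x3 uint8, red, green, blue); there is no depth.
- camera_model(name): a dict with "fov_y" (degrees; the focal length in pixels is half the picture's height over the tangent of half this angle, whatever the lens; pixels are square), "cx", "cy" (the principal point, pixels), "rvec" (rotation vector, rad) and "tvec" (3), from world to camera coordinates, as OpenCV has them; the wrist camera has in their place "mount" (4x4, takes a point from camera to tool coordinates, whose origin is the TCP and whose axes are the flange's). Camera axes: x right, y down, z forward; pixel columns grow to the right and rows downward; lengths in m; the calibration is good to about 2 mm. A picture is of the moment at which its call begins: read the wrist's pose just before it. camera_model takes no time and is no camera call.
- hand_in(): hands the job in; it is judged then, once.
The state is a dict: "t": time; "qpos": joint angles; "dq": joint speeds; "tau": joint torques, N m; "tool_pos": TCP position; "ee_rot": TCP orientation; "wrist_force": force on the tool from outside, world axes, zero at the start; "moment": the same for the moment, N m; "finger_gap": finger opening in m; "grip_force": force on a finger pad.
Only numpy, scipy, OpenCV 4.12 (cv2) and the standard library are available. Lean on these libraries where they do the work, as an engineer would, in place of code of your own. Each camera call takes 0.05 s, during which the arm holds its last target. There are 200 camera calls.

### The job

Run a fingertip along the top rail of the sharpening-stone rack, starting from the end with the tall end panel and touching the rail at the first, the second and then the third gap as you count (filled gaps count too). Then push the oilstone that lies on the bench in front of the rack endways into that third gap until it is fully home against the back board. Slide it along the bench, never lift it or push it into another gap, and leave the stored stones, the oil bottle and the wheel dresser where they are.

Things in the scene. Friction and masses are not known exactly. Their poses are not given: they have to be found in the camera images.
- rack: Plywood stone rack, 430 mm long, screwed to the bench, open towards the robot. Origin: on the bench, middle of its front line (front ends of the dividers). x points into the gaps, away from the robot; y along the rack to the tall end panel (75 mm high, the robot's left). Seven dividers 10 mm thick, 40 mm high, rounded in front, at y = 210 (tall panel), 140, 70, 0, -70, -140, -210 mm.
- first_gap (a point): On the bench, mid-mouth of the rack's first gap, beside the tall end panel: rack (0, 175, 0) mm. Rack axes. Six gaps, each 60 mm wide, every 70 mm from here along -y; all open in front, the bench is their floor. The third (y = 35 mm in the rack's frame) is always empty. Face of the back board (40 mm high): x = 96 mm, so a stone that is home stands 4 mm out of the front, its centre at x = 46 mm.
- rail_end (a point): The top rail's end by the tall panel, middle of its upper face: rack (22, 205, 46) mm. Rack axes. The rail is a flat aluminium strip fixed on the dividers over the mouths of all six gaps, 420 mm long along -y from here, 20 mm wide (rack x 12 to 32 mm), 6 mm thick; upper face 46 mm over the bench, underside 40 mm. Touches count by where the point between the fingertips is, so close them.
- stone: The oilstone to push: a grey block 100 x 50 x 25 mm (x, y, z), 0.2 to 0.45 kg, lying flat on the bench in front of the rack, one end towards the rack, within 0.3 rad of the rack's x. Origin: centre of its underside; x along its length. It slides when pushed from its sides or end near bench level with up to about 6 N.
- stored_stone: An oilstone of the same kind, 100 x 50 x 25 mm, stored in the second or the fifth gap; leave it. Origin: centre of its underside.
- stored_plate: A steel-faced sharpening plate 100 x 44 x 18 mm, stored in the other one of those two gaps; leave it. Origin: centre of its underside.
- oil: Bottle of honing oil, 50 mm diameter, 130 mm high, standing on the bench to the right of the rack; leave it. Origin: centre of its underside.
- dresser: Wheel dresser lying on the bench to the left of the rack, about 215 mm long, 40 mm wide, 26 mm high; leave it. Origin: on the bench under it, 110 mm from the handle's end and 105 mm from the cutters' end; x along its length towards the cutters.
Things that resemble listed ones, but are neither listed nor needed, are in the scene too. Leave any orange or pink look-alike of the stone alone.

How it is judged:
On the way, in this order (a step that is already met when the one before it is completed fails the run):
1. a fingertip touches the rail at the first gap from the tall end (contact force between the fingers and rack above 0.2 N and x of the grasp point in the frame of rack between -0.02 and 0.065 m and y of the grasp point in the frame of rack between 0.15 and 0.2 m and height (world z) of the grasp point above 0.045 m).
2. a fingertip touches the rail at the second gap from the tall end (contact force between the fingers and rack above 0.2 N and x of the grasp point in the frame of rack between -0.02 and 0.065 m and y of the grasp point in the frame of rack between 0.08 and 0.13 m and height (world z) of the grasp point above 0.045 m).
3. a fingertip touches the rail at the third gap from the tall end (contact force between the fingers and rack above 0.2 N and x of the grasp point in the frame of rack between -0.02 and 0.065 m and y of the grasp point in the frame of rack between 0.01 and 0.06 m and height (world z) of the grasp point above 0.045 m).
4. the stone is home in the third gap (x of stone in the frame of rack between 0.04 and 0.052 m and y of stone in the frame of rack between 0.027 and 0.043 m and angle between the x axis of stone and the x axis of rack, either way round below 0.15 rad and height (world z) of stone below 0.004 m and angle between stone's own z axis and vertical below 0.06 rad), for 0.2 s.
At the end, for the whole second after the job is handed in: The stone lies flat in the third gap, its centre within 8 mm of the gap's middle line, its long axis within 0.15 rad of the gap's, its front end within 6 mm of the back board, at rest, after the rail was touched at gaps one, two and three in that order (all of step 4 and linear speed of stone below 0.01 m/s).
It fails at once if the stone is lifted off the bench or tipped up (height (world z) of stone above 0.012 m or angle between stone's own z axis and vertical above 0.35 rad).
It fails at once if the stone is pushed into another gap than the third (x of stone in the frame of rack above -0.035 m and (y of stone in the frame of rack above 0.06 m or y of stone in the frame of rack below 0.01 m)).
It fails at once if the stored oilstone or plate is moved by more than 15 mm or tipped (distance of any of stored_stone, stored_plate from where it was at the start of the episode above 0.015 m or angle between any of stored_stone, stored_plate's own z axis and vertical above 0.3 rad).
It fails at once if the oil bottle or the wheel dresser is moved by more than 15 mm or tipped (distance of any of oil, dresser from where it was at the start of the episode above 0.015 m or angle between any of oil, dresser's own z axis and vertical above 0.3 rad).
It also fails if it takes over 64 s, if anything falls off the work surface, if the arm or the gripper's body presses on something with over 40 N, if the wrist force passes 120 N, or if a joint passes its speed limit or range.

## Working session

There is one attempt and no reset: what is moved stays moved. The work goes in short steps, Python scripts to look and compute and a tool call to move; the robot and the scene stay as the last step left them, time stands still between calls to the robot, and variables do not carry over. Pictures are saved under pics/ and viewed, at most 10 in all, crops included, and the job is handed in when it is done.

```bash
mkdir -p pics; ls; cat > h.py <<'E'
import numpy as np, cv2
from plant import r, grab_frame, camera_model, hand_in
from scipy.spatial.transform import Rotation as R
def cam(name):
    m=camera_model(name); f=210/np.tan(np.radians(m["fov_y"])/2)
    K=np.array([[f,0,m["cx"]],[0,f,m["cy"]],[0,0,1]])
    return m,K,np.array(m.get("dist",m.get("distortion",np.zeros(5))),float)
def ray(name,uv,z):
    m,K,d=cam(name); p=cv2.undistortPoints(np.array(uv,float).reshape(-1,1,2),K,d).reshape(-1,2)
    Rm=cv2.Rodrigues(np.array(m["rvec"],float))[0]; t=np.array(m["tvec"],float).ravel()
    c=-Rm.T@t; D=np.c_[p,np.ones(len(p))]@Rm
    return c+D*((z-c[2])/D[:,2])[:,None]
def proj(name,P):
    m,K,d=cam(name); return cv2.projectPoints(np.array(P,float).reshape(-1,1,3),np.array(m["rvec"],float),np.array(m["tvec"],float),K,d)[0].reshape(-1,2)
E
python3 - <<'E'
from h import *
for n in("scene","top"):
    print(camera_model(n)); cv2.imwrite(f"pics/{n}0.png",grab_frame(n)[...,::-1])
print(camera_model("wrist"));print(r.sense())
E
```

```text
pics
{'fov_y': 55.563467826522846, 'cx': 274.5553192279993, 'cy': 210.11034238613476, 'rvec': array([ 1.34222904,  2.24725782, -0.86604345]), 'tvec': array([ 0.25001079, -0.3334372 ,  1.63383141])}
{'fov_y': 49.86183154782959, 'cx': 289.40513290338083, 'cy': 206.90875961201527, 'rvec': array([ 2.19049059, -2.16805568,  0.07128749]), 'tvec': array([0.02329183, 0.57218976, 1.28308559])}
{'fov_y': 69.6831167152709, 'cx': 280.5795584962935, 'cy': 205.7827454940631, 'mount': array([[-3.07151198e-05, -9.45383359e-01, -3.25960586e-01,
         8.46689841e-02],
       [ 9.99999928e-01, -1.52671080e-04,  3.48562328e-04,
        -2.24251867e-04],
       [-3.79289780e-04, -3.25960552e-01,  9.45383295e-01,
        -1.40840542e-01],
       [ 0.00000000e+00,  0.00000000e+00,  0.00000000e+00,
         1.00000000e+00]])}
{'t': 0.1, 'qpos': array([ 1.19068538e+00,  2.91204771e-01, -1.54011295e-01,  1.12671261e+00,
        6.08179074e-05,  1.43149624e+00]), 'dq': array([-2.42674963e-03, -2.55967766e-03,  9.23372702e-04,  1.73318226e-03,
       -5.91641592e-05,  5.12097236e-04]), 'tau': array([ 1.74326244e-03, -5.37977707e+01,  3.31920218e+01,  9.28664231e-03,
       -1.38883033e-04,  8.12170704e-07]), 'tool_pos': array([0.12504439, 0.50950643, 0.23081446]), 'ee_rot': array([-1.74781013e-04,  1.20114711e-01,  9.92759858e-01, -5.39381134e-04]), 'wrist_force': array([ 0.22576639,  0.74529673, -0.31551569]), 'moment': array([ 0.01287215, -0.03153872, -0.02961348]), 'grip_force': 0.0, 'finger_gap': 0.08548997674690191}
```

View pics/top0.png

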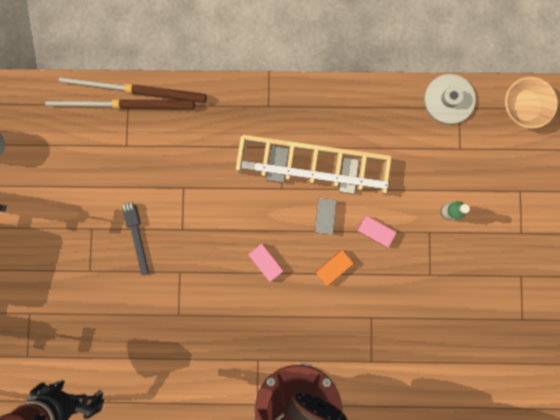

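View pics/scene0.png

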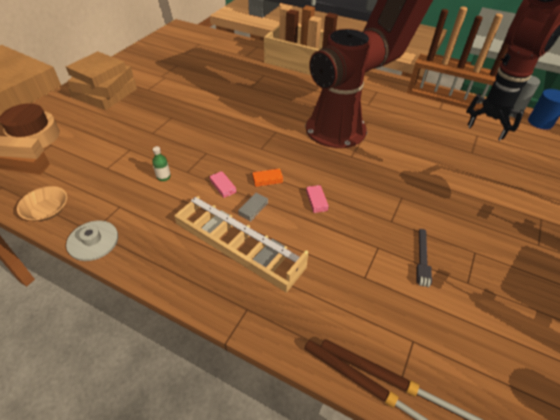

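The top view shows the rack at (240–390, 135–190), tall panel on the left, with the rail running from (243,166) to (387,185). The stored pieces are in gaps 2 and 5. The grey stone is at (326,216), two pink and one orange look-alikes are nearby, the bottle is at (456,211) and the dresser at (136,240). The scene view agrees.

```bash
python3 - <<'E'
from h import *
im=grab_frame("top"); hsv=cv2.cvtColor(im,cv2.COLOR_RGB2HSV)
x0,y0,x1,y1=225,120,405,250
sat=hsv[...,1]; 
def comps(mask,tag,z,mn=40):
    n,l,s,c=cv2.connectedComponentsWithStats(mask.astype(np.uint8))
    for i in range(1,n):
        if s[i,4]<mn or not(x0<c[i,0]<x1 and y0<c[i,1]<y1): continue
        ys,xs=np.nonzero(l==i); rc=cv2.minAreaRect(np.c_[xs,ys].astype(np.float32))
        b=cv2.boxPoints(rc); w=ray("top",b,z)[:,:2]; cw=ray("top",[rc[0]],z)[0,:2]
        print(tag,s[i,4],np.round(rc[0],1),np.round(rc[1],1),"c",cw.round(4),"box",w.round(3).tolist())
comps((sat<60)&(hsv[...,2]>165),"rail",.046)
comps((sat<75)&(hsv[...,2]<150)&(hsv[...,2]>60),"grey",.025)
c=im[120:250,225:405]; cv2.imwrite("pics/c1.png",cv2.resize(c,None,fx=4.4,fy=4.4,interpolation=cv2.INTER_CUBIC)[...,::-1])
E
```

```text
rail 1427 [314.5 176.7] [ 34.  144.7] c [ 0.657  -0.0417] box [[0.7, 0.166], [0.712, -0.247], [0.614, -0.248], [0.603, 0.163]]
grey 107 [277.8 155.7] [15.8 18.5] c [0.7204 0.0644] box [[0.697, 0.091], [0.751, 0.083], [0.744, 0.038], [0.69, 0.045]]
```

View pics/c1.png

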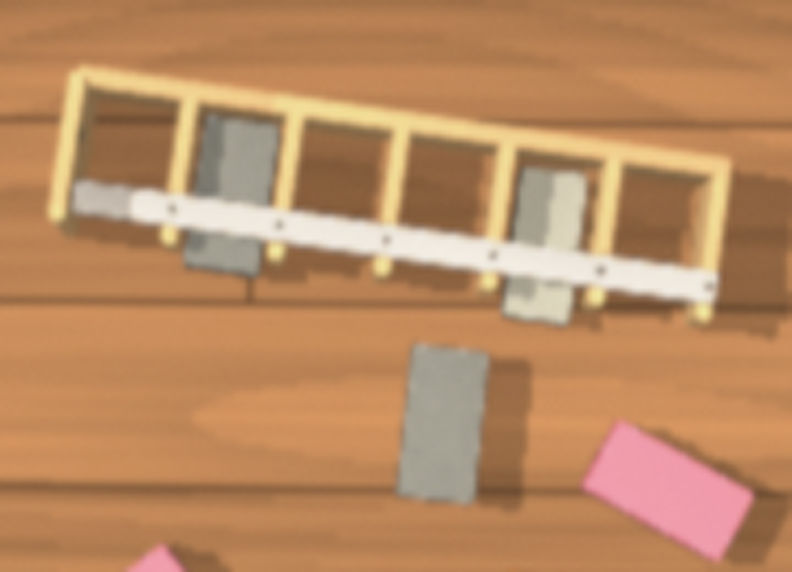

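The crop shows the rail from (74,196) to (716,286) and the stone's top corners at (413,344), (489,353), (473,503) and (398,493). Gap 3 lies between the dividers at crop x≈280 and 385.

```bash
cat >> h.py <<'E'
def stone_top(im=None, name="top"):
    im=grab_frame("top") if im is None else im
    hsv=cv2.cvtColor(im,cv2.COLOR_RGB2HSV); m=((hsv[...,1]<85)&(hsv[...,2]>70)&(hsv[...,2]<185)).astype(np.uint8)
    n,l,s,c=cv2.connectedComponentsWithStats(m); out=[]
    for i in range(1,n):
        if 150<s[i,4]<1200 and 225<c[i,0]<405 and 120<c[i,1]<250:
            k=cv2.findContours((l==i).astype(np.uint8),0,1)[0][0]
            w=ray("top",k.reshape(-1,2),.025)[:,:2].astype(np.float32); rc=cv2.minAreaRect(w*1000)
            out.append((s[i,4],c[i].round(1),np.round(rc,1) if 0 else rc))
    return out
E
python3 - <<'E'
from h import *
f=lambda p: (np.array(p,float)+.5)/4.4+[225,120]-.5
e=ray("top",f([(74,196),(716,286)]),.046)[:,:2]; print(e.round(4))
v=e[0]-e[1]; print("len",np.linalg.norm(v)); y=v/np.linalg.norm(v); x=np.array([y[1],-y[0]])
mid=e.mean(0); O=mid-.022*x-(-.005)*y
print("O",O.round(4),"yaw",np.arctan2(x[1],x[0]))
s=ray("top",f([(413,344),(489,353),(473,503),(398,493)]),.025)[:,:2]; c=s.mean(0)
d=(s[0]+s[1]-s[2]-s[3]); print("stone",c.round(4),"yaw",np.arctan2(d[1],d[0]),"len",np.linalg.norm(d)/2,"rack",[(c-O)@x,(c-O)@y])
for yy in(.175,.105,.035): print(yy,(O+.022*x+yy*y).round(4))
for q in stone_top(): print(q)
# check divider fronts
fr=ray("top",f([(169,237),(275,251),(381,266),(488,281),(595,296),(702,311)]),.04)[:,:2]-O
print(np.c_[fr@x,fr@y].round(4))
E
```

```text
[[ 0.6911  0.1672]
 [ 0.6363 -0.2483]]
len 0.41914222555841146
O [ 0.6426 -0.0327] yaw -0.1311564995397593
stone [ 0.5472 -0.0744] yaw -0.09834637916338215 len 0.09832953998753573 rack [np.float64(-0.08910159692198259), np.float64(-0.05382507185960957)]
0.175 [0.6873 0.1379]
0.105 [0.6781 0.0685]
0.035 [ 0.6689 -0.0009]
(np.int32(336), array([278.4, 156. ]), ((720.2232055664062, 63.24046325683594), (52.955360412597656, 55.65939712524414), 82.86443328857422))
(np.int32(153), array([275.3, 176.9]), ((658.1602172851562, 72.62397003173828), (54.15909957885742, 24.735288619995117), 82.34339904785156))
(np.int32(614), array([325.2, 216. ]), ((546.56689453125, -74.02300262451172), (50.97163772583008, 99.83448028564453), 84.25260162353516))
[[ 0.0049  0.1401]
 [ 0.0055  0.0705]
 [ 0.0054  0.001 ]
 [ 0.0054 -0.0691]
 [ 0.0055 -0.139 ]
 [ 0.0055 -0.2088]]
```

```bash
cat >> h.py <<'E'
O=np.array([.6426,-.0327]); YAW=-.131
X=np.array([np.cos(YAW),np.sin(YAW)]); Y=np.array([-X[1],X[0]])
def go(*pts):
    "rack-frame (x,y) + z -> shifts in tool axes; turn to align tool y with rack y"
    s=r.sense(); q=R.from_quat(np.roll(s["ee_rot"],-1)).as_matrix(); p=s["tool_pos"]
    d=p[:2]-O; print("t",round(s["t"],2),"now rack",np.round([d@X,d@Y,p[2]],4),"F",s["wrist_force"].round(2),"gap",round(s["finger_gap"],4))
    ty=q[:2,1]; a=np.arctan2(ty[0]*Y[1]-ty[1]*Y[0],ty@Y); print("turn",round(-a,4))
    for x,y,z in pts: print((x,y,z),(q.T@(np.r_[O+x*X+y*Y,z]-p)).round(4))
E
python3 -c "
from h import *
go((.022,.17,.15),(.022,.17,.06))"
```

```text
t 0.2 now rack [-0.5839  0.4701  0.231 ] F [ 0.02 -0.41  0.2 ] gap 0.085
turn -0.1098
(0.022, 0.17, 0.15) [-0.6351 -0.2318  0.0811]
(0.022, 0.17, 0.06) [-0.6352 -0.2317  0.1711]
```

shift_gripper([
  {"sx":-0.055,"sy":-0.02,"spin":-0.11,"finger_gap":0},
  {"sx":-0.11,"sy":-0.04,"sz":0.01,"spin":-0.11,"finger_gap":0},
  {"sx":-0.165,"sy":-0.06,"sz":0.02,"spin":-0.11,"finger_gap":0},
  {"sx":-0.22,"sy":-0.08,"sz":0.03,"spin":-0.11,"finger_gap":0},
  {"sx":-0.275,"sy":-0.1,"sz":0.04,"spin":-0.11,"finger_gap":0},
  {"sx":-0.33,"sy":-0.12,"sz":0.05,"spin":-0.11,"finger_gap":0},
  {"sx":-0.385,"sy":-0.14,"sz":0.06,"spin":-0.11,"finger_gap":0},
  {"sx":-0.44,"sy":-0.16,"sz":0.06,"spin":-0.11,"finger_gap":0},
])

```text
t: 1.2
tool_pos: [0.5153, 0.248, 0.1704]
ee_rot: [-0.001, 0.065, 0.998, -0.0]
wrist_force: [-0.1, 0.5, -1.0]
finger_gap: -0.0001
grip_force: 0.0
```

```bash
python3 -c "
from h import *
go((.022,.17,.11),(.022,.17,.056))"
```

```text
t 1.2 now rack [-0.1629  0.2617  0.1704] F [-0.11  0.51 -1.  ] gap -0.0001
turn 0.0
(0.022, 0.17, 0.11) [-0.185  -0.0916  0.0602]
(0.022, 0.17, 0.056) [-0.185  -0.0916  0.1142]
```

shift_gripper([
  {"sx":-0.05,"sy":-0.025,"sz":0.015,"finger_gap":0},
  {"sx":-0.1,"sy":-0.05,"sz":0.03,"finger_gap":0},
  {"sx":-0.15,"sy":-0.075,"sz":0.045,"finger_gap":0},
  {"sx":-0.185,"sy":-0.09,"sz":0.06,"finger_gap":0},
  {"sx":-0.185,"sy":-0.09,"sz":0.09,"finger_gap":0},
  {"sx":-0.185,"sy":-0.09,"sz":0.114,"finger_gap":0},
  {"sx":-0.185,"sy":-0.09,"sz":0.114,"finger_gap":0},
  {"sx":-0.185,"sy":-0.09,"sz":0.114,"finger_gap":0},
])

```text
t: 2.2
tool_pos: [0.6865, 0.1363, 0.0583]
ee_rot: [0.0, 0.065, 0.998, 0.0]
wrist_force: [0.6, 0.1, 0.8]
finger_gap: 0.0002
grip_force: 0.0
```

```bash
python3 - <<'E'
from h import *
go((.022,.17,.046),(.022,.035,.046),(.022,.035,.1))
m=camera_model("wrist"); s=r.sense(); im=grab_frame("wrist"); cv2.imwrite("pics/w1.png",im[...,::-1])
E
```

```text
t 2.2 now rack [0.0214 0.1733 0.0583] F [0.57 0.14 0.82] gap 0.0002
turn 0.0003
(0.022, 0.17, 0.046) [-0.0006 -0.0033  0.0123]
(0.022, 0.035, 0.046) [-0.0005 -0.1383  0.0122]
(0.022, 0.035, 0.1) [-0.0006 -0.1383 -0.0418]
```

View pics/w1.png

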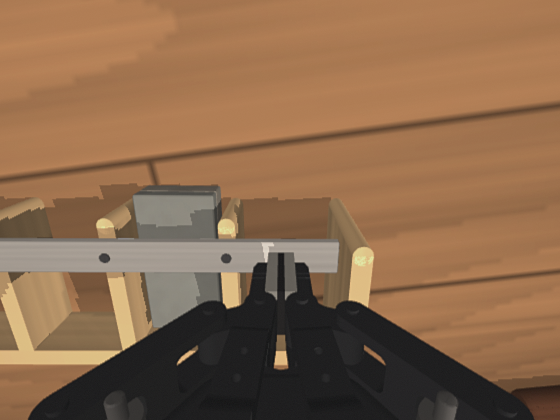

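The wrist view shows the shut fingertips at (280,258) over the rail, in the first gap beside the tall panel (360,260). Next I lower to touch.

shift_gripper([
  {"sz":0.006,"finger_gap":0},
  {"sz":0.010,"finger_gap":0},
  {"sz":0.0125,"finger_gap":0},
  {"sz":0.0135,"finger_gap":0},
  {"sz":0.0135,"finger_gap":0},
])

```text
t: 2.88
tool_pos: [0.686, 0.1362, 0.0461]
ee_rot: [0.0, 0.065, 0.998, 0.0]
wrist_force: [-8.0, -0.9, 19.7]
finger_gap: -0.0003
grip_force: 9.5
```

shift_gripper([
  {"sy":-0.01,"sz":-0.0005,"finger_gap":0},
  {"sy":-0.035,"sz":-0.0005,"finger_gap":0},
  {"sy":-0.06,"sz":-0.0005,"finger_gap":0},
  {"sy":-0.068,"sz":-0.0005,"finger_gap":0},
  {"sy":-0.068,"sz":-0.0005,"finger_gap":0},
])

```text
t: 3.5
tool_pos: [0.6786, 0.0682, 0.0461]
ee_rot: [0.002, 0.066, 0.998, 0.0]
wrist_force: [-0.5, -0.9, 11.3]
finger_gap: -0.0
grip_force: 5.2
```

```bash
python3 -c "
from h import *
go((.022,.105,.046))"
```

```text
t 3.5 now rack [0.0225 0.1047 0.0461] F [-0.51 -0.92 11.29] gap -0.0
turn -0.0005
(0.022, 0.105, 0.046) [0.0005 0.0003 0.0001]
```

shift_gripper([
  {"sy":-0.01,"finger_gap":0},
  {"sy":-0.035,"finger_gap":0},
  {"sy":-0.06,"finger_gap":0},
  {"sy":-0.07,"finger_gap":0},
  {"sy":-0.07,"finger_gap":0},
])

```text
t: 4.12
tool_pos: [0.6695, -0.0014, 0.0461]
ee_rot: [0.002, 0.066, 0.998, 0.0]
wrist_force: [-0.5, -0.7, 10.4]
finger_gap: 0.0
grip_force: 5.3
```

```bash
python3 -c "
from h import *
go((.022,.035,.12),(-.089,-.054,.12))"
```

```text
t 4.12 now rack [0.0226 0.0345 0.0461] F [-0.5  -0.71 10.43] gap 0.0
turn -0.0006
(0.022, 0.035, 0.12) [ 0.0003  0.0005 -0.0739]
(-0.089, -0.054, 0.12) [ 0.1113 -0.0886 -0.0743]
```

shift_gripper([
  {"sz":-0.04,"finger_gap":0},
  {"sz":-0.074,"finger_gap":0.085},
  {"sx":0.04,"sy":-0.03,"sz":-0.074,"finger_gap":0.085},
  {"sx":0.08,"sy":-0.06,"sz":-0.074,"finger_gap":0.085},
  {"sx":0.111,"sy":-0.0885,"sz":-0.074,"finger_gap":0.085},
  {"sx":0.111,"sy":-0.0885,"sz":-0.074,"finger_gap":0.085},
  {"sx":0.111,"sy":-0.0885,"sz":-0.074,"finger_gap":0.085},
])

```text
t: 5.0
tool_pos: [0.5472, -0.0739, 0.1187]
ee_rot: [0.001, 0.066, 0.998, 0.0]
wrist_force: [-0.3, 0.7, 0.9]
finger_gap: 0.0849
grip_force: 0.0
```

```bash
python3 - <<'E'
from h import *
go((-.089,-.054,.008),(-.089,.035,.008))
for n in("wrist",): cv2.imwrite("pics/w2.png",grab_frame(n)[...,::-1])
E
```

```text
t 5.0 now rack [-0.0892 -0.0533  0.1187] F [-0.31  0.67  0.91] gap 0.0849
turn -0.0001
(-0.089, -0.054, 0.008) [-1.000e-04 -7.000e-04  1.107e-01]
(-0.089, 0.035, 0.008) [-0.      0.0883  0.1107]
```

View pics/w2.png

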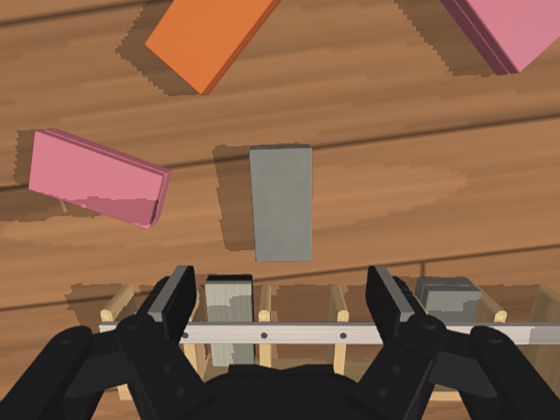

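The wrist view shows the stone centred between the open fingers at (281,205), with the pink piece clear at (165,185).

shift_gripper([
  {"sz":0.05,"finger_gap":0.085},
  {"sz":0.09,"finger_gap":0.085},
  {"sz":0.109,"finger_gap":0.085},
  {"sz":0.109,"finger_gap":0.07},
  {"sz":0.109,"finger_gap":0.054},
  {"sz":0.109,"finger_gap":0.054},
  {"sz":0.109,"finger_gap":0.054},
])

```text
t: 5.92
tool_pos: [0.547, -0.074, 0.0101]
ee_rot: [0.001, 0.065, 0.998, -0.0]
wrist_force: [0.7, -0.9, -1.1]
finger_gap: 0.054
grip_force: 0.0
```

shift_gripper([
  {"sy":0.008,"finger_gap":0.054},
  {"sy":0.02,"finger_gap":0.054},
  {"sy":0.034,"finger_gap":0.054},
  {"sy":0.05,"finger_gap":0.054},
  {"sy":0.066,"finger_gap":0.054},
  {"sy":0.08,"finger_gap":0.054},
  {"sy":0.09,"finger_gap":0.054},
  {"sy":0.09,"finger_gap":0.054},
])

```text
t: 6.92
tool_pos: [0.5581, 0.0164, 0.0092]
ee_rot: [-0.0, 0.065, 0.998, 0.0]
wrist_force: [-0.7, -0.3, 0.4]
finger_gap: 0.054
grip_force: 0.0
```

```bash
python3 -c "
from h import *
go((-.089,.035,.1),(-.175,.035,.1),(-.175,.035,.01))"
```

```text
t 6.92 now rack [-0.0902  0.0376  0.0092] F [-0.66 -0.35  0.38] gap 0.054
turn 0.0014
(-0.089, 0.035, 0.1) [-0.0011 -0.0025 -0.0908]
(-0.175, 0.035, 0.1) [ 0.0849 -0.0024 -0.0908]
(-0.175, 0.035, 0.01) [ 0.0848 -0.0025 -0.0008]
```

shift_gripper([
  {"sy":-0.002,"finger_gap":0.075},
  {"sy":-0.002,"finger_gap":0.08},
  {"sy":-0.002,"sz":-0.04,"finger_gap":0.08},
  {"sy":-0.002,"sz":-0.09,"finger_gap":0.08},
  {"sx":0.045,"sy":-0.002,"sz":-0.1,"finger_gap":0},
  {"sx":0.09,"sy":-0.002,"sz":-0.1,"finger_gap":0},
  {"sx":0.09,"sy":-0.002,"sz":-0.1,"finger_gap":0},
  {"sx":0.09,"sy":-0.002,"sz":-0.1,"finger_gap":0},
])

```text
t: 7.92
tool_pos: [0.4695, 0.0247, 0.1097]
ee_rot: [0.001, 0.066, 0.998, -0.0]
wrist_force: [0.3, 0.3, 1.1]
finger_gap: 0.0068
grip_force: 0.0
```

```bash
python3 - <<'E'
from h import *
go((-.175,.035,.01))
cv2.imwrite("pics/w3.png",grab_frame("wrist")[...,::-1])
im=grab_frame("top"); cv2.imwrite("pics/t3.png",cv2.resize(im[120:250,225:405],None,fx=4.4,fy=4.4,interpolation=cv2.INTER_CUBIC)[...,::-1])
for a,c,rc in stone_top(im): 
    d=np.array(rc[0])/1000-O; print(a,c,rc,[d@X,d@Y])
E
```

```text
t 7.92 now rack [-0.1791  0.0343  0.1097] F [0.32 0.27 1.08] gap 0.0068
turn -0.0003
(-0.175, 0.035, 0.01) [-0.0039  0.0007  0.0997]
330 [278.4 155.8] ((720.5195922851562, 63.203277587890625), (52.95536422729492, 55.483299255371094), 82.86425018310547) [np.float64(0.06472453184680688), np.float64(0.10525985222864737)]
151 [275.2 177. ] ((657.9556274414062, 72.65141296386719), (54.15903091430664, 24.322446823120117), 82.34378051757812) [np.float64(0.0014624611047782893), np.float64(0.1064545758298795)]
376 [295.7 205.6] ((575.5386352539062, 11.696861267089844), (49.68379211425781, 64.55732727050781), 82.36636352539062) [np.float64(-0.0722861355301042), np.float64(0.03525652481600037)]
```

View pics/t3.png

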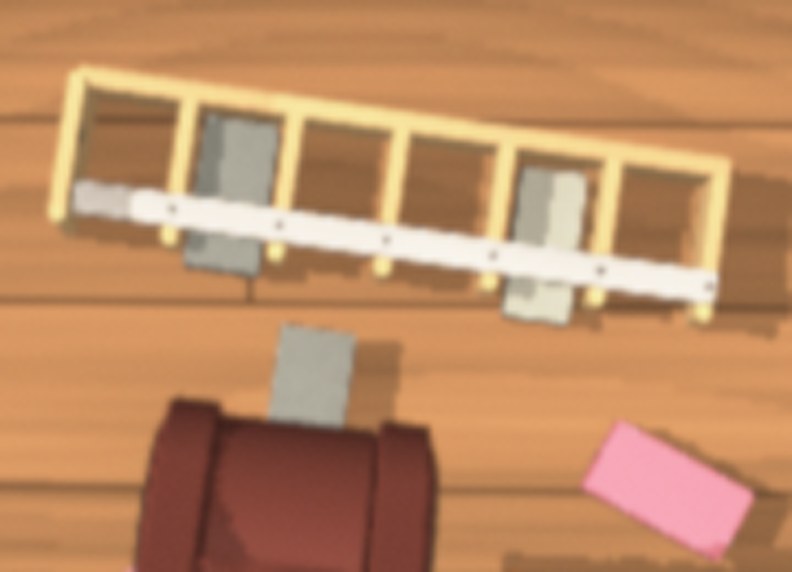

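View pics/w3.png

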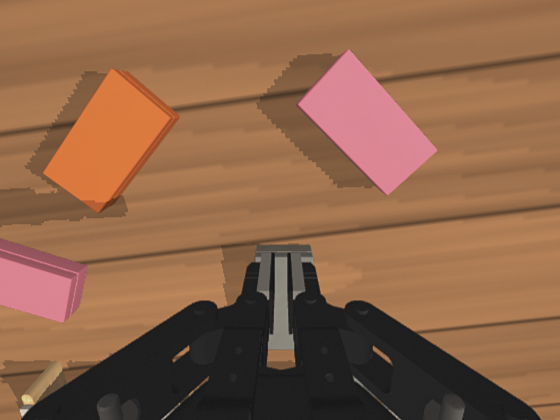

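The top view shows the stone aligned in front of gap 3, crop (280–355, 325–425). In the wrist view its rear edge is near (285,245), just past the shut fingertips. I'll check the clearance before descending.

```bash
python3 - <<'E'
from h import *
m,K,_=cam("wrist"); M=np.linalg.inv(np.array(m["mount"])); s=r.sense(); q=R.from_quat(np.roll(s["ee_rot"],-1)).as_matrix()
for x,y,z in((-.14,.035,.025),(-.14,.06,.025),(-.168,.035,.01),(-.179,.035,.11)):
    p=q.T@(np.r_[O+x*X+y*Y,z]-s["tool_pos"]); c=K@(M[:3,:3]@p+M[:3,3]); print((x,y,z),(c/c[2])[:2].round(1))
go((-.178,.035,.009),(-.006-.011,.035,.009))
E
```

```text
(-0.14, 0.035, 0.025) [281.4 257.1]
(-0.14, 0.06, 0.025) [311.2 257.1]
(-0.168, 0.035, 0.01) [281.4 219.5]
(-0.179, 0.035, 0.11) [282.  269.9]
t 8.03 now rack [-0.1787  0.0344  0.1094] F [ 1.   -0.2   0.18] gap 0.0003
turn -0.0002
(-0.178, 0.035, 0.009) [-0.0006  0.0006  0.1004]
(-0.017, 0.035, 0.009) [-0.1616  0.0007  0.1006]
```

shift_gripper([
  {"sy":0.0007,"sz":0.05,"finger_gap":0},
  {"sy":0.0007,"sz":0.09,"finger_gap":0},
  {"sy":0.0007,"sz":0.1,"finger_gap":0},
  {"sx":-0.012,"sy":0.0007,"sz":0.1,"finger_gap":0},
  {"sx":-0.024,"sy":0.0007,"sz":0.1,"finger_gap":0},
  {"sx":-0.034,"sy":0.0007,"sz":0.1,"finger_gap":0},
  {"sx":-0.044,"sy":0.0007,"sz":0.1,"finger_gap":0},
  {"sx":-0.054,"sy":0.0007,"sz":0.1,"finger_gap":0},
])

```text
t: 9.02
tool_pos: [0.5229, 0.0187, 0.0096]
ee_rot: [0.0, 0.065, 0.998, -0.0]
wrist_force: [-1.7, 0.6, 1.4]
finger_gap: 0.0001
grip_force: 1.0
```

```bash
python3 -c "
from h import *
go((-.017,.035,.009))"
```

```text
t 9.03 now rack [-0.1254  0.0353  0.0096] F [-1.67  0.62  1.37] gap 0.0001
turn 0.0002
(-0.017, 0.035, 0.009) [-0.1084 -0.0003  0.0006]
```

shift_gripper([
  {"sx":-0.008,"finger_gap":0},
  {"sx":-0.018,"finger_gap":0},
  {"sx":-0.028,"finger_gap":0},
  {"sx":-0.038,"finger_gap":0},
  {"sx":-0.048,"finger_gap":0},
  {"sx":-0.058,"finger_gap":0},
])

```text
t: 9.78
tool_pos: [0.5805, 0.0111, 0.0093]
ee_rot: [0.0, 0.065, 0.998, -0.0]
wrist_force: [-1.0, -0.3, 0.3]
finger_gap: 0.0001
grip_force: 0.7
```

```bash
python3 - <<'E'
from h import *
go((-.017,.035,.009))
im=grab_frame("top"); cv2.imwrite("pics/t4.png",cv2.resize(im[120:250,225:405],None,fx=4.4,fy=4.4,interpolation=cv2.INTER_CUBIC)[...,::-1])
E
```

```text
t 9.78 now rack [-0.0673  0.0353  0.0093] F [-1.05 -0.34  0.33] gap 0.0001
turn 0.0002
(-0.017, 0.035, 0.009) [-0.0503 -0.0003  0.0003]
```

View pics/t4.png

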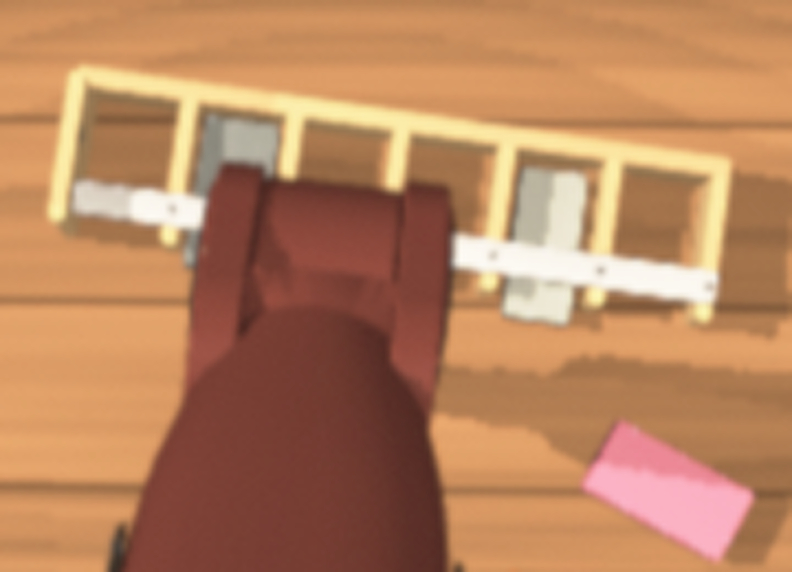

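The arm hides the stone, but the rack and stored pieces are unmoved and the force is low. I'll keep pushing.

shift_gripper([
  {"sx":-0.008,"finger_gap":0},
  {"sx":-0.018,"finger_gap":0},
  {"sx":-0.028,"finger_gap":0},
  {"sx":-0.036,"finger_gap":0},
  {"sx":-0.042,"finger_gap":0},
  {"sx":-0.045,"finger_gap":0},
  {"sx":-0.045,"finger_gap":0},
])

```text
t: 10.7
tool_pos: [0.6248, 0.0052, 0.0093]
ee_rot: [0.0, 0.065, 0.998, -0.0]
wrist_force: [-0.3, -0.3, 0.6]
finger_gap: -0.0001
grip_force: 0.0
```

```bash
python3 -c "
from h import *
go((-.017,.035,.009))"
```

```text
t 10.7 now rack [-0.0226  0.0353  0.0093] F [-0.28 -0.25  0.59] gap -0.0001
turn 0.0002
(-0.017, 0.035, 0.009) [-0.0056 -0.0003  0.0003]
```

shift_gripper([
  {"sx":-0.002,"finger_gap":0},
  {"sx":-0.004,"finger_gap":0},
  {"sx":-0.006,"finger_gap":0},
  {"sx":-0.007,"finger_gap":0},
  {"sx":-0.007,"finger_gap":0},
])

```text
t: 11.32
tool_pos: [0.6315, 0.0044, 0.0093]
ee_rot: [0.0, 0.065, 0.998, 0.0]
wrist_force: [-1.1, 0.0, 1.0]
finger_gap: 0.0
grip_force: 0.4
```

```bash
python3 -c "
from h import *
go((-.017,.035,.009))"
```

```text
t 11.32 now rack [-0.0158  0.0353  0.0093] F [-1.09  0.    1.04] gap 0.0
turn 0.0002
(-0.017, 0.035, 0.009) [ 0.0012 -0.0003  0.0003]
```

shift_gripper([
  {"sx":-0.001,"finger_gap":0},
  {"sx":-0.002,"finger_gap":0},
  {"sx":-0.003,"finger_gap":0},
  {"sx":-0.003,"finger_gap":0},
])

```text
t: 11.82
tool_pos: [0.6325, 0.0042, 0.009]
ee_rot: [-0.002, 0.065, 0.998, 0.0]
wrist_force: [-8.5, 0.6, 6.4]
finger_gap: -0.0001
grip_force: 4.1
```

shift_gripper([
  {"sx":-0.001,"finger_gap":0},
  {"sx":-0.002,"finger_gap":0},
  {"sx":-0.002,"finger_gap":0},
])

```text
t: 12.2
tool_pos: [0.6326, 0.0043, 0.0087]
ee_rot: [-0.003, 0.065, 0.998, 0.0]
wrist_force: [-14.6, 2.3, 9.1]
finger_gap: 0.0003
grip_force: 7.3
```

Firm resistance at rack x = −0.015 puts the stone's rear at about −4 mm, so it is home. I'll back off and verify.

shift_gripper([
  {"sx":0.02,"finger_gap":0},
  {"sx":0.06,"sz":-0.01,"finger_gap":0},
  {"sx":0.11,"sz":-0.05,"finger_gap":0},
  {"sx":0.16,"sz":-0.1,"finger_gap":0},
  {"sx":0.21,"sz":-0.12,"finger_gap":0},
  {"sx":0.26,"sz":-0.12,"finger_gap":0},
  {"sx":0.26,"sz":-0.12,"finger_gap":0},
])

```text
t: 13.08
tool_pos: [0.3756, 0.0381, 0.1296]
ee_rot: [-0.0, 0.065, 0.998, 0.0]
wrist_force: [0.6, -0.4, 1.2]
finger_gap: 0.0002
grip_force: 0.0
```

```bash
python3 - <<'E'
from h import *
im=grab_frame("top"); cv2.imwrite("pics/t5.png",cv2.resize(im[120:250,225:405],None,fx=4.4,fy=4.4,interpolation=cv2.INTER_CUBIC)[...,::-1])
E
```

```text
(no output)
```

View pics/t5.png

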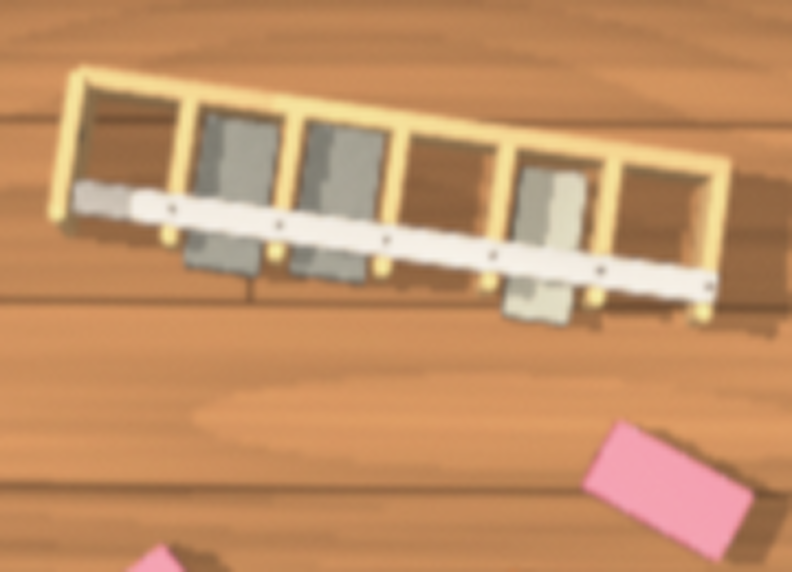

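The stone sits straight in gap 3, its near corners at (289,274) and (364,283), level with the stored stone next to it. I'll check those numbers, then hand in.

```bash
python3 - <<'E'
from h import *
w=ray("top",(np.array([(289,274),(364,283)])+.5)/4.4+[224.5,119.5],.025)[:,:2]-O
c=np.c_[w@X,w@Y]; print(c.round(4))
m=c.mean(0)
if -.011<m[0]<.003 and abs(m[1]-.035)<.007: print(hand_in())
E
```

```text
[[-0.0062  0.0597]
 [-0.0052  0.0101]]
the job is handed in; nothing more can be done
None
```

I touched the rail at gaps one, two and three in that order, then slid the oilstone along the bench into the third gap until it stopped against the back board, and handed the job in at about 13 s; no verdict was printed.

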